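Pack the press-job kit tray

ROBOT

A 6-joint arm with a two-finger parallel gripper is mounted at the origin on a cart in front of the work surface, level with it; the furniture and walls round the work are solid. World frame = base frame: x ahead of the robot, y to its left, z up, the work surface at z = 0. Lengths are in m, angles in rad, forces in N, time in s.
With the tool pointing down it reaches from about 0.375 to 0.925 m from the base axis. Payload 5.7 kg.
Tool frame: the origin (TCP) lies between the finger pads; the fingertips stand 14 mm ahead of it and the grasp point (between the pads) lies 5 mm behind it (env.tips_ahead is the distance from the TCP to the fingertips, in m); z points along the fingers, y is the direction in which the jaws open and shut (so a half turn about z gives the same grasp; the last joint's range is limited). The gripper opens to 85 mm and grips with 20 to 120 N. Pads are 22 mm wide; open, the fingers measure 114 mm over their backs; the gripper's body (76 mm by 85 mm) begins 54 mm behind the grasp point. The pads swing forward as they close: fully open they stand 13 mm farther back than shut.
Start: joints at [1.206, 0.359, 1.51, -0, 1.272, -0.115], TCP at [0.148, 0.581, 0.245] pointing down, gripper open.
Joint ranges: [-2.97, 2.97], [-1.01, 2.36], [0.21, 2.38], [-0.96, 4.11], [0.2, 2.71], [-2.98, 2.98]. Speed limits (rad/s): [2.39, 2.39, 3.14, 3.14, 3.14, 3.14].

INTERFACE

Orientations are given as a unit quaternion [w, x, y, z].
In Python, from station import readout, optics, env gives the robot as it stands.
- The arm moves only by the tool drive_tool, never from a script. Its argument "deltas" is a list of rows, each a list of 7 numbers: the finger opening in cm, from 0 to 8.54, then the shift along the tool's x, y, z in cm, then the turn, a rotation vector about the tool's x, y, z in degrees. In form: [[claw, x, y, z, ax, ay, az], ...]. A call has 1 to 5 rows; each row shifts and turns the pose as measured when the row begins, along the tool's axes as they then stand; what a row does not reach is not made up. A row lasts 1/12 s, in which the tool goes at most 41.7 mm and 7.16 degrees, less where a joint would pass 70% of its speed; a pose out of reach is approached as far as the arm can. A call with a gripper value outside its range is refused whole. The fingers move at their own pace and stop on an object; "squeeze" is the grip in N (left out, the last holds). Time passes only in rows, so rows that do not move let the fingers close. It gives the time, the measured TCP pose, the force and the opening at its end, in the units of the state.
- readout.get_state(): the state, without advancing time (a new reading comes with each control period).
- optics.capture(name): name is "scene" or "top" or "wrist"; returns (picture, depth): 480x640x3 uint8, red, green, blue; 480x640 float32, m along the optical axis (not along the pixel's ray), 0 where there is no reading.
- optics.camera_model(name): a dict with "fx", "fy", "cx", "cy" (pixels), "rvec" (rotation vector, rad) and "tvec" (3), from world to camera coordinates, as OpenCV has them. Camera axes: x right, y down, z forward; pixel columns grow to the right and rows downward; lengths in m; the calibration is good to about 2 mm. The wrist camera is an equidistant fisheye: a pixel r from the principal point sees the ray r / f radians off the axis. A picture is of the moment at which its call begins: read the wrist's pose just before it. camera_model takes no time and is no camera call; for the wrist camera it gives the pose at the moment of the call.
- env.job_done(): hands the job in, once; it reports no verdict.
Trained networks look in the newest picture that a camera, given by its name, has taken for a name from the list of things; names that differ only in an ending like _2 or _b are one class to them, and where a whole thing is asked for, a point or a joint stands for the part that bears it (a point fixed in the world has none). Each returns a list of dicts, best first, with "confidence" (0 to 1); they miss things now and then, are a little off and sometimes report something else, mostly with a low value. They report only what shows in the picture. A call takes as long as a camera call. They do not tell look-alikes from the thing itself.
- optics.boxes_of(camera, query): "at" ([x, y, z] in m, in the coordinates of the camera as it stood for that picture, good to about 4 mm: the middle of the surface that is visible of it).
- optics.silhouettes(camera, query): "pixels" (480x640 bool, what is visible of it).
The state is a dict: "t": time; "q": joint angles; "qvel": joint speeds; "effort": joint torques, N m; "tool_pos": TCP position; "eef_rot": TCP orientation; "wrist_force": force on the tool from outside, world axes, zero at the start; "moment": the same for the moment, N m; "opening": opening from 0.0 (shut) to 1.0 (fully open).
Only numpy, scipy, OpenCV 4.12 (cv2) and the standard library are available. Lean on these libraries where they do the work, as an engineer would, in place of code of your own. Each camera call takes 0.05 s, during which the arm holds its last target.

TASK

Pack the shallow kit tray for the next press job: stand the black adapter sleeve upright in the middle of the square pad, lay the large spacer ring flat in the middle of the round pad, and stand the tall slim jar upright in the middle of the plus-shaped pad. The short wide jar and the small ring are not part of the kit: leave them standing where they are.

Things in the scene. Friction and masses are not known exactly. Their poses are not given: they have to be found in the camera images.
- sleeve_mid (a point): Black turned-steel adapter sleeve, an upright cylinder 35 mm in diameter and 64 mm tall, about 0.3 kg, loose on the bench. This point is its centre, half-way up (32 mm above its foot); z is its upright axis. Belongs on the square pad.
- large_ring_mid (a point): Large grey steel spacer ring lying flat, 38 mm in outer diameter and 14 mm tall, loose. This point is its centre, half-way up (7 mm above its underside); z is its axis. Belongs on the round pad.
- tall_jar_mid (a point): Tall slim brown jar with a white screw cap, standing: 34 mm in diameter (cap 32 mm), 68 mm tall, loose, cap fixed. This point is its centre, half-way up (34 mm above its foot); z is its upright axis. Belongs on the plus-shaped pad.
- short_jar_mid (a point): Look-alike that stays: short wide brown jar with a white screw cap, 40 mm in diameter, 58 mm tall, loose. This point is its centre, half-way up (29 mm above its foot).
- small_ring_mid (a point): Look-alike that stays: small grey steel spacer ring lying flat, 28 mm in outer diameter, 10 mm tall, loose. This point is its centre, half-way up (5 mm above its underside).
- square_pad_top (a point): Square black rubber pad, 66 mm a side, 3 mm thick, fixed in the kit tray. This point is the middle of its upper face, 8 mm above the bench; x and y run along its sides, z up.
- round_pad_top (a point): Round black rubber pad, 70 mm in diameter, 3 mm thick, fixed in the kit tray. This point is the middle of its upper face, 8 mm above the bench.
- cross_pad_top (a point): Plus-shaped black rubber pad, 72 mm across either way with arms 26 mm wide, 3 mm thick, fixed in the kit tray. This point is the middle of its upper face, 8 mm above the bench.
- kit_tray: Shallow fixed aluminium kit tray, 92 mm along its x, 242 mm along its y; floor 5 mm above the bench, lip 8 mm high, level with the pads' tops. The pads lie in a row along its y, 76 mm apart, in any order. Origin: centre of its underside. Keep clear of the pump head behind left (x > 0.62, y > 0.27 m) and the tall press on the right (y < -0.05 m); the space in front of and over the tray is clear.
Not all that is in view belongs to the job. Leave any yellow look-alike of the part that bears sleeve_mid alone.

How it is judged:
At the end, for the whole second after the job is handed in: Sleeve on the square pad, large ring flat on the round pad, tall jar on the plus-shaped pad: each within 12 mm of the pad's middle, within 0.1 rad of upright, at rest. Short jar (upright) and small ring within 20 mm of where they started (horizontal distance between sleeve_mid and square_pad_top below 0.012 m and z of sleeve_mid in the frame of square_pad_top between 0.028 and 0.036 m and angle between each of sleeve_mid, tall_jar_mid, short_jar_mid's own z axis and vertical below 0.1 rad and horizontal distance between large_ring_mid and round_pad_top below 0.012 m and z of large_ring_mid in the frame of round_pad_top between 0.003 and 0.011 m and (angle between large_ring_mid's own z axis and vertical below 0.1 rad or angle between large_ring_mid's own z axis and vertical above 3.04 rad) and horizontal distance between tall_jar_mid and cross_pad_top below 0.012 m and z of tall_jar_mid in the frame of cross_pad_top between 0.03 and 0.038 m and linear speed of each of sleeve, large_ring, tall_jar below 0.02 m/s and distance of each of short_jar_mid, small_ring_mid from where it was at the start of the episode below 0.02 m); the robot touches nothing.
It fails at once if a look-alike was lifted off the bench (height (world z) of short_jar_mid above 0.049 m or height (world z) of small_ring_mid above 0.025 m).
It also fails if it takes over 93 s, if anything falls off the work surface, if the arm or the gripper's body presses on something with over 40 N, if the wrist force passes 120 N, or if a joint passes its speed limit or range.

## Working session

There is one attempt and no reset: what is moved stays moved. The work goes in short steps, Python scripts to look and compute and a tool call to move; the robot and the scene stay as the last step left them, time stands still between calls to the robot, and variables do not carry over. Pictures are saved under pics/ and viewed, and the job is handed in when it is done.

Besides the shell and the picture viewer there is one more tool, called after ">>>" in YAML: its name, and indented under it one key for each argument. drive_tool: Moves the arm, as the interface text tells. Its arguments: {"type":"object","properties":{"deltas":{"type":"array","items":{"type":"array","items":{"type":"number"}}},"squeeze":{"type":"number"}},"required":["deltas"]}

```bash
ls; mkdir -p pics
cat > h.py <<'E'
import numpy as np, cv2
from station import readout, optics, env
def cap(name, fn=None):
    m=optics.camera_model(name); p,d=optics.capture(name)
    if fn: cv2.imwrite('pics/'+fn, p[:,:,::-1])
    return p,d,m
def w_of_cam(m,P):
    R=cv2.Rodrigues(np.array(m['rvec'],float))[0]
    return (np.atleast_2d(P)-np.array(m['tvec']).ravel())@R
def unproj(m,d,mask=None):
    v,u=np.nonzero((d>0) if mask is None else (mask&(d>0)))
    z=d[v,u]
    return w_of_cam(m,np.c_[(u-m['cx'])/m['fx']*z,(v-m['cy'])/m['fy']*z,z]),u,v
E
python3 - <<'E'
from h import *
s=readout.get_state();print(s['t'],s['tool_pos'],s['eef_rot'])
for c in ['scene','top','wrist']:
    p,d,m=cap(c,c+'0.png'); print(c,m)
    np.savez('pics/'+c+'0.npz',p=p,d=d)
    if c!='wrist':
      for q in ['sleeve_mid','large_ring_mid','tall_jar_mid','short_jar_mid','small_ring_mid','square_pad_top','round_pad_top','cross_pad_top','kit_tray']:
        for b in optics.boxes_of(c,q): print(q,round(b['confidence'],2),w_of_cam(m,b['at']).round(3))
print(readout.get_state()['t'])
E
```

```text
pics
0.0 [0.14808492 0.58071636 0.24443791] [-2.18921272e-04  1.24583174e-01  9.92208696e-01 -9.42117675e-04]
scene {'fx': 609.8684749367246, 'fy': 609.8684749367246, 'cx': 329.3571435371129, 'cy': 238.3140451245924, 'rvec': array([ 0.13829601,  2.74317112, -1.40719809]), 'tvec': array([ 0.49234836, -0.10596942,  1.27443646])}
sleeve_mid 0.75 [[0.652 0.06  0.032]]
sleeve_mid 0.73 [[0.479 0.401 0.043]]
large_ring_mid 0.5 [[0.411 0.085 0.015]]
tall_jar_mid 0.66 [[0.429 0.211 0.043]]
short_jar_mid 0.68 [[0.416 0.351 0.039]]
small_ring_mid 0.52 [[0.661 0.137 0.008]]
square_pad_top 0.65 [[0.544 0.101 0.006]]
square_pad_top 0.62 [[0.416 0.347 0.039]]
round_pad_top 0.84 [[0.552 0.183 0.009]]
cross_pad_top 0.84 [[0.55  0.252 0.009]]
kit_tray 0.65 [[0.551 0.182 0.009]]
top {'fx': 564.0954938729367, 'fy': 564.0954938729367, 'cx': 328.1050808246268, 'cy': 239.9416164678102, 'rvec': array([ 2.17081613, -2.11283063,  0.16339329]), 'tvec': array([0.19511174, 0.53841313, 0.90484231])}
sleeve_mid 0.97 [[0.657 0.044 0.049]]
sleeve_mid 0.81 [[0.483 0.382 0.053]]
large_ring_mid 0.48 [[0.414 0.086 0.017]]
tall_jar_mid 0.7 [[0.415 0.198 0.066]]
short_jar_mid 0.89 [[0.413 0.326 0.054]]
small_ring_mid 0.57 [[0.658 0.139 0.01 ]]
square_pad_top 0.7 [[0.541 0.104 0.014]]
round_pad_top 0.96 [[0.549 0.18  0.005]]
cross_pad_top 0.62 [[0.553 0.254 0.005]]
kit_tray 0.94 [[0.541 0.202 0.002]]
wrist {'fx': 371.64829954431775, 'fy': 371.64829954431775, 'cx': 318.5146268828114, 'cy': 236.74030774562115, 'rvec': array([-2.30720773, -1.79448346, -0.23815677]), 'tvec': array([-0.60031551, -0.03538082,  0.37814032])}
1.05
```

View pics/scene0.png

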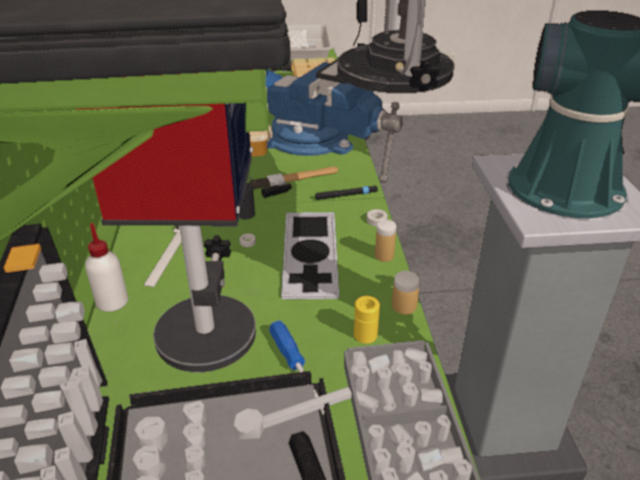

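View pics/top0.png

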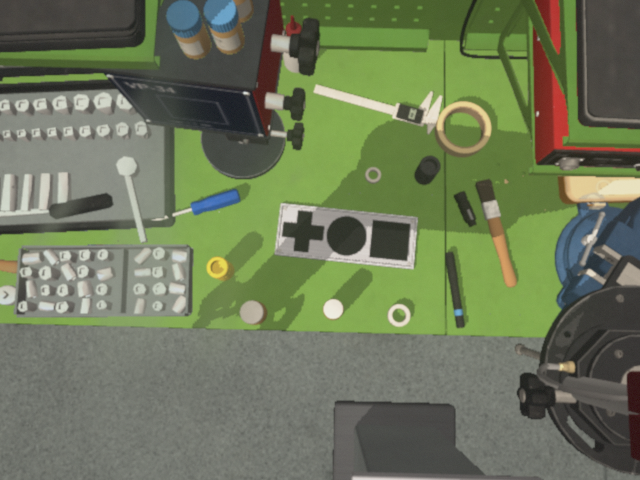

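Candidates in the top view: the sleeve class gives black (427,170) and yellow (217,268). Black is the part named, and yellow is the excluded look-alike. Jars: white cap (333,309) and a wider one at (252,312). Rings: larger (399,315), smaller (373,174). Next I confirm these in a crop and measure them.

Run:
```python
from h import *
z=np.load('pics/top0.npz');p,d=z['p'],z['d'];m=optics.camera_model('top')
a=[cv2.resize(p[y-40:y+40,x-40:x+40,::-1],(260,260),interpolation=cv2.INTER_CUBIC) for x,y in [(427,170),(333,309),(399,312),(217,268),(252,310),(373,174)]]
cv2.imwrite('pics/crops.png',np.vstack([np.hstack(a[:3]),np.hstack(a[3:])]))
P,u,v=unproj(m,d)
for n,(x,y),h,R in [('sleeve',(.657,.044),.064,.0175),('ring',(.414,.086),.014,.019),('tall',(.415,.198),.068,.016),('short',(.413,.326),.058,.02),('small',(.658,.139),.010,.014),('yel',(.483,.39),.06,.02)]:
    k=(np.hypot(P[:,0]-x,P[:,1]-y)<.035)&(P[:,2]>h-.006)&(P[:,2]<h+.008)
    Q=P[k]
    if len(Q)<5: print(n,len(Q));continue
    (c,r)=cv2.minEnclosingCircle(Q[:,:2].astype(np.float32)*1000)
    print(n,len(Q),Q.mean(0).round(4),'med z',np.median(Q[:,2]).round(4),'circ',np.round(c,1),round(r,1))
k=(abs(P[:,0]-.55)<.1)&(abs(P[:,1]-.18)<.2)&(abs(P[:,2])<.004);print('bench z',np.median(P[k,2]))
```

```text
sleeve 209 [0.6612 0.0425 0.0624] med z 0.0624 circ [662.   43.1] 18.4
ring 258 [0.4128 0.0862 0.0132] med z 0.0133 circ [413.2  86. ] 19.1
tall 304 [0.4189 0.1983 0.0672] med z 0.0672 circ [418.9 198.2] 15.8
short 431 [0.4104 0.3303 0.0574] med z 0.0574 circ [410.4 330.3] 18.9
small 141 [0.6574 0.1339 0.0087] med z 0.0087 circ [660.3 143. ] 23.5
yel 240 [0.4813 0.3881 0.062 ] med z 0.0624 circ [481.7 388.6] 18.0
bench z -0.0003455461081034087
```

View pics/crops.png

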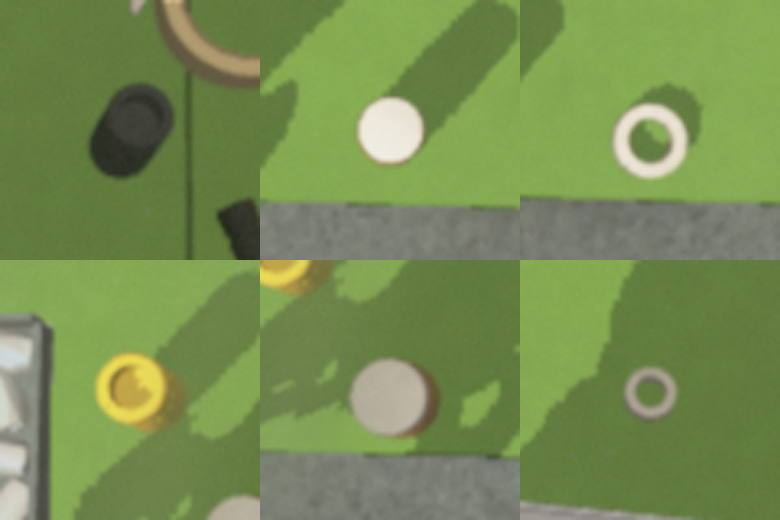

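The crops confirm it: black sleeve, white-capped slim jar and large ring on the top row. Below them are the yellow sleeve, wide jar and small ring. Now I measure the pads.

Run:
```python
from h import *
z=np.load('pics/top0.npz');p,d=z['p'],z['d'];m=optics.camera_model('top')
g=p.max(2); roi=np.zeros(g.shape,bool); roi[200:272,272:420]=1
mk=((g<60)&roi).astype(np.uint8)
n,l,st,c=cv2.connectedComponentsWithStats(mk)
R=cv2.Rodrigues(m['rvec'])[0];o=-R.T@m['tvec']
def atz(uv,zz):
    r=np.c_[(uv[:,0]-m['cx'])/m['fx'],(uv[:,1]-m['cy'])/m['fy'],np.ones(len(uv))]@R
    return o+r*((zz-o[2])/r[:,2])[:,None]
for i in range(1,n):
    if st[i,4]<300: continue
    v,u=np.nonzero(l==i); W=atz(np.c_[u,v].astype(float),.008)
    rc=cv2.minAreaRect(W[:,:2].astype(np.float32)*1000)
    print(c[i].round(1),st[i,4],W.mean(0).round(4),rc)
for n in 'scene','top':
  z=np.load(f'pics/{n}0.npz');p,d=z['p'],z['d'];mm=optics.camera_model(n)
  P,u,v=unproj(mm,d)
  k=(abs(P[:,0]-.55)<.065)&(abs(P[:,1]-.18)<.14)&(P[:,2]>.004)&(P[:,2]<.013)
  rc=cv2.minAreaRect(P[k][:,:2].astype(np.float32)*1000);print(n,k.sum(),rc,np.median(P[k,2]))
# objects tall anywhere between workspace
z=np.load('pics/top0.npz');P,u,v=unproj(m,z['d'])
for x in np.arange(.36,.84,.04): print(round(x,2),[ (lambda q: round(float(q.max()),2) if len(q) else -1)(P[(abs(P[:,0]-x)<.02)&(abs(P[:,1]-y)<.02),2]) for y in np.arange(-.12,.46,.04)])
```

```text
[305.8 233.7] 578 [0.548  0.2488 0.008 ] ((546.8572387695312, 249.8181915283203), (46.744632720947266, 60.56056594848633), 43.87809753417969)
[345.1 234. ] 927 [0.5493 0.1805 0.008 ] ((548.5572509765625, 178.86639404296875), (61.65161895751953, 62.56239700317383), 1.556852102279663)
[388.6 235.8] 807 [0.5481 0.1048 0.008 ] ((542.0966186523438, 102.8267822265625), (61.358131408691406, 60.36117935180664), 86.75262451171875)
scene 4220 ((561.7886352539062, 177.40782165527344), (249.78684997558594, 119.20675659179688), 85.65141296386719) 0.007399726395132497
top 5937 ((551.125732421875, 177.91970825195312), (270.4920959472656, 124.75000762939453), 89.87816619873047) 0.006766867546632391
0.36 [0.26, 0.47, 0.28, -0.84, -0.84, -0.84, -0.84, -0.84, -0.84, -0.84, -0.84, -0.84, -0.84, -0.84, -0.84]
0.4 [0.24, 0.21, 0.02, 0.02, 0.0, 0.02, 0.02, 0.0, 0.07, 0.01, 0.01, 0.06, 0.06, 0.0, 0.04]
0.44 [0.21, 0.0, 0.01, 0.02, 0.01, 0.02, 0.02, 0.0, 0.07, 0.0, 0.0, 0.06, 0.06, 0.01, 0.04]
0.48 [0.02, 0.02, 0.0, 0.02, 0.0, 0.01, 0.01, 0.01, 0.0, 0.01, 0.01, 0.0, 0.07, 0.07, 0.04]
0.52 [0.01, 0.02, 0.0, 0.02, 0.01, 0.01, 0.01, 0.01, 0.01, 0.01, 0.01, 0.01, 0.0, 0.0, 0.03]
0.56 [0.0, 0.02, 0.02, 0.01, 0.01, 0.01, 0.01, 0.01, 0.01, 0.01, 0.01, 0.0, 0.0, 0.0, 0.02]
0.6 [0.41, 0.41, 0.38, 0.02, 0.01, 0.01, 0.01, 0.01, 0.01, 0.01, 0.01, 0.01, 0.56, 0.56, 0.56]
0.64 [0.41, 0.42, 0.39, 0.02, 0.07, 0.0, 0.01, 0.01, 0.0, 0.34, 0.42, 0.42, 0.56, 0.56, 0.56]
0.68 [0.41, 0.41, 0.38, 0.03, 0.07, 0.0, 0.01, 0.01, 0.0, 0.37, 0.42, 0.48, 0.53, 0.42, 0.02]
0.72 [0.41, 0.41, 0.38, 0.03, 0.03, 0.0, 0.01, 0.01, 0.0, 0.38, 0.46, 0.46, 0.42, 0.42, 0.02]
0.76 [0.41, 0.41, 0.38, 0.03, 0.03, 0.02, 0.01, 0.0, 0.0, 0.37, 0.4, 0.02, -1, -1, -1]
0.8 [0.26, 0.3, 0.31, 0.03, 0.01, 0.01, 0.01, 0.01, 0.01, 0.01, 0.33, 0.0, -1, -1, -1]
```

Run:
```python
from h import *
from scipy.optimize import least_squares
z=np.load('pics/top0.npz');p,d=z['p'],z['d'];m=optics.camera_model('top')
g=p.mean(2); print(g[200:272:6,272:420:8].astype(int))
R=cv2.Rodrigues(m['rvec'])[0];o=-R.T@m['tvec']
vv,uu=np.mgrid[196:276,268:424]
r=np.stack([(uu-m['cx'])/m['fx'],(vv-m['cy'])/m['fy'],np.ones(uu.shape)],-1)@R
W=o+r*((.008-o[2])/r[...,2])[...,None]
I=cv2.GaussianBlur(g.astype(np.float32),(0,0),.7)[196:276,268:424]
sg=lambda x:1/(1+np.exp(-np.clip(x/.0008,-50,50)))
def f(q,full=False):
    x0,y0,a,A,B=q
    X=W[...,0]-x0;Y=W[...,1]-y0;c,s=np.cos(a),np.sin(a)
    x=c*X+s*Y;y=-s*X+c*Y
    pads=sg(.033-np.maximum(abs(x),abs(y+.076)))
    pads=np.maximum(pads,sg(.035-np.hypot(x,y)))
    y2=y-.076
    pads=np.maximum(pads,np.maximum(np.minimum(sg(.013-abs(x)),sg(.036-abs(y2))),np.minimum(sg(.036-abs(x)),sg(.013-abs(y2)))))
    ins=(abs(x)<.040)&(abs(y)<.115)
    M=A*pads+B*(1-pads)
    return np.where(ins,I-M,0).ravel()
best=least_squares(f,[.549,.180,.0,30,120],x_scale=[.001,.001,.01,10,10],diff_step=1e-4,loss='soft_l1',f_scale=15)
for st in ([.549,.180,-.05,30,120],[.552,.178,.05,30,120]):
    b=least_squares(f,st,x_scale=[.001,.001,.01,10,10],diff_step=1e-4,loss='soft_l1',f_scale=15)
    print(b.cost,b.x)
    if b.cost<best.cost:best=b
q=best.x;print(best.cost,q)
c,s=np.cos(q[2]),np.sin(q[2])
for n,y in ('square',-.076),('round',0),('cross',.076): 
    w=np.array([q[0]-s*y,q[1]+c*y,.008]); cc=R@w+m['tvec'];px=(cc[0]/cc[2]*m['fx']+m['cx'],cc[1]/cc[2]*m['fy']+m['cy']); print(n,w.round(4),np.round(px,1))
    P,k=None,None
    cv2.circle(p,tuple(int(t*16) for t in px),16,(255,0,0),-1,shift=4)
    
cv2.imwrite('pics/tray.png',cv2.resize(p[196:276,268:424,::-1],None,fx=5,fy=5,interpolation=cv2.INTER_NEAREST))
```

```text
[[129 129 127 128 129 129 131  95  96  95  97  96  92  93  94  94  94  92
   92]
 [130 172 200 196 202 171 104  95  95  98  96  93  95  94  94  95  95  91
   95]
 [128 202 215 212  62 115 155 153 151 139 139 152 136 113  99  94  92  94
   92]
 [127 188 218 187  56 125 156 153 119  47  55 149 151 152 153 153 145 145
  147]
 [127 174  57  59  49 129 155 153  47  45  47  49 150  47  46  48  48  62
  141]
 [125 179  57  50  49  47  48  55  48  47  50  53 210  54  56  53  49  54
  135]
 [127 210  71  48  48  50  48  48  49  48  56  54 208  55  54  53  54  72
  139]
 [129 211 156  47  47 157 154  76  48  55  54  55 210  54  55  54  55 102
  107]
 [129 159 160  50  47 156 157 156  50  53  57  66 204  56  57  54  56 122
  101]
 [122 144 146 152 157 156 155 156 209  70 138 209 207  56  54  54  56 144
  108]
 [ 95  96  95  94  93  95  96 174 196 194 185 191 206 209 208 190 167 209
  109]
 [ 93  93  93  93  94  94  98 130 130 131 129 127 128 131 165 195 208 188
  127]]
544690.3384485081 [ 5.47518495e-01  1.78735948e-01 -7.01889953e-02  5.41530105e+01
  1.70046257e+02]
544631.5327718122 [ 5.47516646e-01  1.78736339e-01 -7.01888006e-02  5.41516139e+01
  1.70077455e+02]
543587.8809584826 [ 5.47488836e-01  1.78612880e-01 -7.01994016e-02  5.41542995e+01
  1.70137135e+02]
square [0.5422 0.1028 0.008 ] [389.7 239.2]
round [0.5475 0.1786 0.008 ] [346.1 235. ]
cross [0.5528 0.2544 0.008 ] [302.6 230.8]
```

View pics/tray.png

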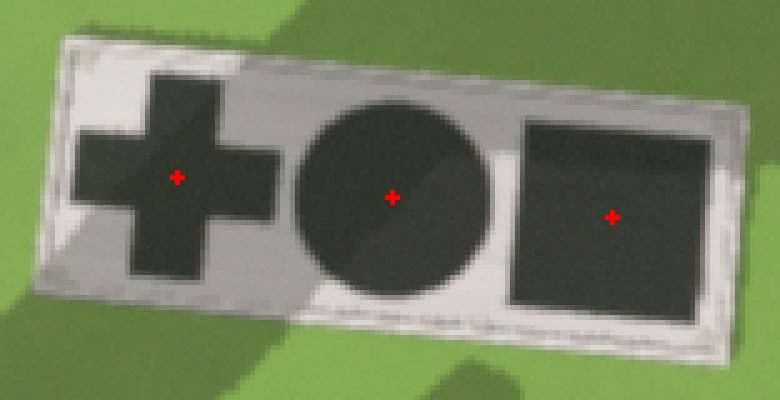

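```bash
cat > plan.py <<'E'
import sys
from h import *
from scipy.spatial.transform import Rotation as Ro
def plan(tx,ty,tz,yaw=0.0,n=None,claw=5.5):
    s=readout.get_state();w,x,y,z=s['eef_rot'];R=Ro.from_quat([x,y,z,w]);p=np.array(s['tool_pos'])
    c,si=np.cos(yaw),np.sin(yaw)
    T=Ro.from_matrix(np.c_[[si*1.0,-c,0],[c,si,0],[0,0,-1]])
    # x = y cross z
    T=Ro.from_matrix(np.c_[np.cross([c,si,0],[0,0,-1]),[c,si,0],[0,0,-1]])
    rv=(R.inv()*T).as_rotvec(); dp=np.array([tx,ty,tz])-p
    N=n or int(max(np.ceil(np.linalg.norm(dp)/.040),np.ceil(np.linalg.norm(rv)/np.radians(7)),1))
    print('t',round(s['t'],2),'pos',p.round(4),'err',(dp*1000).round(1),'rot',np.degrees(rv).round(2),'open',round(s['opening'],3),'F',np.round(s['wrist_force'],1),'tips',env.tips_ahead,'N',N)
    Rc=R
    for i in range(N):
        d=Rc.inv().apply(dp/N)*100; a=np.degrees(rv/N)
        print([claw]+[float(v) for v in d.round(2)]+[float(v) for v in a.round(2)])
        Rc=Rc*Ro.from_rotvec(rv/N)
if __name__=='__main__':
    a=[float(v) for v in sys.argv[1:]]
    plan(*a[:3],yaw=a[3] if len(a)>3 else 0, n=int(a[4]) if len(a)>4 and a[4] else None, claw=a[5] if len(a)>5 else 5.5)
E
python3 plan.py .413 .086 .2
```

```text
Traceback (most recent call last):
  File "plan.py", line 20, in <module>
    plan(*a[:3],yaw=a[3] if len(a)>3 else 0, n=int(a[4]) if len(a)>4 and a[4] else None, claw=a[5] if len(a)>5 else 5.5)
    ~~~~^^^^^^^^^^^^^^^^^^^^^^^^^^^^^^^^^^^^^^^^^^^^^^^^^^^^^^^^^^^^^^^^^^^^^^^^^^^^^^^^^^^^^^^^^^^^^^^^^^^^^^^^^^^^^^^^
  File "plan.py", line 7, in plan
    T=Ro.from_matrix(np.c_[[si*1.0,-c,0],[c,si,0],[0,0,-1]])
  File "scipy/spatial/transform/_rotation.pyx", line 1143, in scipy.spatial.transform._rotation.Rotation.from_matrix
ValueError: Non-positive determinant (left-handed or null coordinate frame) in rotation matrix 0: [[ 0.  1.  0.]
 [-1.  0.  0.]
 [ 0.  0. -1.]].
```

```bash
sed -i '/si\*1.0/d;/x = y cross/d' plan.py
python3 plan.py .413 .086 .2
```

```text
t 1.05 pos [0.1483 0.5813 0.2453] err [ 264.7 -495.3  -45.3] rot [-1.000e-02  0.000e+00  7.569e+01] open 1.001 F [0.1 0.  0.1] tips 0.014 N 15
[5.5, -2.53, -2.76, 0.3, -0.0, 0.0, 5.05]
[5.5, -2.76, -2.53, 0.3, -0.0, 0.0, 5.05]
[5.5, -2.97, -2.28, 0.3, -0.0, 0.0, 5.05]
[5.5, -3.16, -2.01, 0.3, -0.0, 0.0, 5.05]
[5.5, -3.32, -1.72, 0.3, -0.0, 0.0, 5.05]
[5.5, -3.46, -1.42, 0.3, -0.0, 0.0, 5.05]
[5.5, -3.57, -1.11, 0.3, -0.0, 0.0, 5.05]
[5.5, -3.66, -0.79, 0.3, -0.0, 0.0, 5.05]
[5.5, -3.71, -0.47, 0.3, -0.0, 0.0, 5.05]
[5.5, -3.74, -0.14, 0.3, -0.0, 0.0, 5.05]
[5.5, -3.74, 0.19, 0.3, -0.0, 0.0, 5.05]
[5.5, -3.71, 0.52, 0.3, -0.0, 0.0, 5.05]
[5.5, -3.65, 0.84, 0.3, -0.0, 0.0, 5.05]
[5.5, -3.56, 1.16, 0.3, -0.0, 0.0, 5.05]
[5.5, -3.44, 1.47, 0.3, -0.0, 0.0, 5.05]
```

>>> drive_tool:
  deltas:
    - [5.5,-2.5,-2.8,0.2,0,0,5]
    - [5.5,-2.8,-2.5,0.3,0,0,5]
    - [5.5,-3.0,-2.3,0.3,0,0,5]
    - [5.5,-3.2,-2.0,0.3,0,0,5]
    - [5.5,-3.3,-1.7,0.3,0,0,5]
  squeeze: 40

```text
t: 1.47
tool_pos: [0.2374, 0.4188, 0.2309]
eef_rot: [-0.001, 0.34, 0.94, 0.005]
wrist_force: [0.6, -1.2, -0.2]
opening: 0.641
```

>>> drive_tool:
  deltas:
    - [5.5,-3.5,-1.4,0.3,0,0,5]
    - [5.5,-3.6,-1.1,0.3,0,0,5]
    - [5.5,-3.7,-0.8,0.3,0,0,5]
    - [5.5,-3.7,-0.5,0.3,0,0,5]
    - [5.5,-3.7,-0.1,0.3,0,0,5]

```text
t: 1.88
tool_pos: [0.3274, 0.2455, 0.215]
eef_rot: [-0.001, 0.544, 0.839, 0.006]
wrist_force: [0.8, 0.8, -0.1]
opening: 0.643
```

```bash
python3 plan.py .413 .086 .2
```

```text
t 1.88 pos [0.3274 0.2455 0.215 ] err [  85.6 -159.5  -15. ] rot [ 0.45 -0.56 24.14] open 0.643 F [ 0.8  0.8 -0.1] tips 0.014 N 5
[5.5, -3.61, 0.26, 0.27, 0.09, -0.11, 4.83]
[5.5, -3.58, 0.56, 0.28, 0.09, -0.11, 4.83]
[5.5, -3.52, 0.86, 0.29, 0.09, -0.11, 4.83]
[5.5, -3.43, 1.15, 0.29, 0.09, -0.11, 4.83]
[5.5, -3.32, 1.44, 0.3, 0.09, -0.11, 4.83]
```

>>> drive_tool:
  deltas:
    - [5.5,-3.8,0.3,0.5,0.1,-0.1,5]
    - [5.5,-3.8,0.6,0.6,0.1,-0.1,5]
    - [5.5,-3.7,0.9,0.6,0.1,-0.1,5]
    - [5.5,-3.6,1.2,0.6,0.1,-0.1,5]
    - [5.5,-3.5,1.5,0.6,0.1,-0.1,5]

```text
t: 2.3
tool_pos: [0.4193, 0.0678, 0.1866]
eef_rot: [0.001, 0.72, 0.694, 0.003]
wrist_force: [1.3, 0.9, -0.5]
opening: 0.645
```

```bash
python3 plan.py .413 .086 .1
python3 - <<'E'
from h import *
p,d,m=cap('wrist','w1.png')
for b in optics.boxes_of('wrist','large_ring_mid'): print(b['confidence'],w_of_cam(m,b['at']).round(4))
print(w_of_cam(m,[0,0,0]))
E
```

```text
t 2.3 pos [0.4193 0.0678 0.1866] err [ -6.3  18.2 -86.6] rot [ 0.33 -0.15 -2.12] open 0.645 F [ 1.3  0.9 -0.5] tips 0.014 N 3
[5.5, 0.59, -0.25, 2.89, 0.11, -0.05, -0.71]
[5.5, 0.6, -0.24, 2.89, 0.11, -0.05, -0.71]
[5.5, 0.6, -0.22, 2.89, 0.11, -0.05, -0.71]
0.89 [[0.4115 0.0819 0.014 ]]
0.22 [[0.5476 0.1715 0.0091]]
[[0.42183974 0.13376665 0.31533524]]
```

View pics/w1.png

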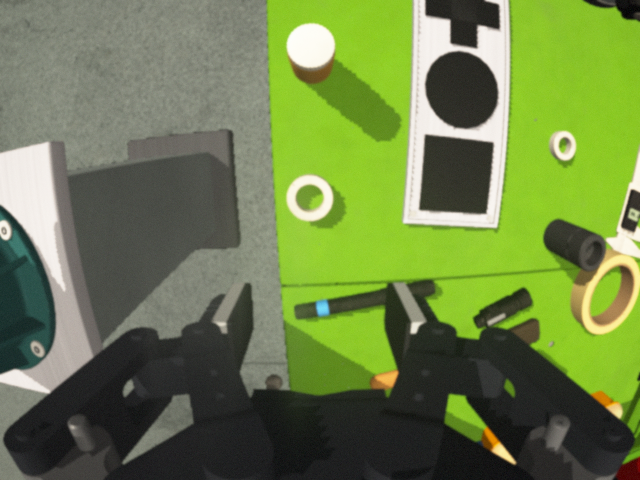

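The wrist view shows the large ring at (310,198), the round pad at (461,90), the square pad at (457,174), the slim jar at (311,50) and the black sleeve at (575,245). I'll cross-check positions through the fisheye model.

Run:
```python
from h import *
from scipy.spatial.transform import Rotation
m=optics.camera_model('wrist'); R=cv2.Rodrigues(m['rvec'])[0]; o=-R.T@np.ravel(m['tvec'])
p=cv2.imread('pics/w1.png')
def atz(uv,z):
    x=np.array([(uv[0]-m['cx'])/m['fx'],(uv[1]-m['cy'])/m['fy']]);r=np.hypot(*x)
    ray=np.array([*(x/r*np.sin(r)),np.cos(r)])@R
    return (o+ray*(z-o[2])/ray[2]).round(4)
g=p.max(2);mn=p.min(2)
def comp(mask,seed,rad):
    mask=mask.astype(np.uint8); n,l,st,c=cv2.connectedComponentsWithStats(mask)
    i=min(range(1,n),key=lambda i:np.hypot(*(c[i]-seed)) if st[i,4]>80 else 1e9)
    return (l==i),st[i],c[i]
for n,mask,seed,z in [('ring',mn>150,(310,198),.014),('jarcap',mn>150,(311,45),.068),('round',g<70,(461,90),.008),('square',g<70,(457,174),.008)]:
    k,st,c=comp(mask,np.array(seed),0)
    cn=max(cv2.findContours(k.astype(np.uint8),cv2.RETR_EXTERNAL,cv2.CHAIN_APPROX_NONE)[0],key=len)
    hull=cv2.convexHull(cn); M=cv2.moments(hull); c=(M['m10']/M['m00'],M['m01']/M['m00'])
    print(n,st,np.round(c,1),atz(c,z))
```

```text
ring [ 287  175   46   46 1084] [309.4 197.5] [0.4171 0.0834 0.014 ]
jarcap [ 287   23   48   45 1695] [310.3  45.2] [0.4233 0.1948 0.068 ]
round [ 426   52   71   76 4140] [461.3  89.5] [0.5504 0.1735 0.008 ]
square [ 421  136   71   77 4710] [455.6 174.5] [0.5442 0.0991 0.008 ]
```

>>> drive_tool:
  deltas:
    - [5.5,0.6,-0.1,2.8,0.1,0,-0.7]
    - [5.5,0.6,-0.1,2.9,0.1,0,-0.7]
    - [5.5,0.6,-0.1,2.9,0.1,0,-0.7]
    - [5.5,0,0,0,0,0,0]

```text
t: 2.73
tool_pos: [0.4245, 0.082, 0.1005]
eef_rot: [0.003, 0.71, 0.704, 0.004]
wrist_force: [-1.7, -0.0, -1.2]
opening: 0.645
```

```bash
cat > wr.py <<'E'
from h import *
def wcam():
    p,d,m=cap('wrist'); R=cv2.Rodrigues(m['rvec'])[0]; o=-R.T@np.ravel(m['tvec'])
    def atz(uv,z):
        x=np.array([(uv[0]-m['cx'])/m['fx'],(uv[1]-m['cy'])/m['fy']]);r=np.hypot(*x)
        ray=np.array([*(x/r*np.sin(r)),np.cos(r)])@R
        return (o+ray*(z-o[2])/ray[2]).round(4)
    def proj(P):
        c=R@np.array(P)+np.ravel(m['tvec']);th=np.arctan2(np.hypot(c[0],c[1]),c[2]);k=th/np.hypot(c[0],c[1])
        return np.array([m['cx']+m['fx']*k*c[0],m['cy']+m['fy']*k*c[1]]).round(1)
    return p,d,m,atz,proj
def hullc(p,mask,seed):
    n,l,st,c=cv2.connectedComponentsWithStats(mask.astype(np.uint8))
    i=min(range(1,n),key=lambda i:np.hypot(*(c[i]-seed)) if st[i,4]>80 else 1e9)
    cn=max(cv2.findContours((l==i).astype(np.uint8),cv2.RETR_EXTERNAL,cv2.CHAIN_APPROX_NONE)[0],key=len)
    M=cv2.moments(cv2.convexHull(cn)); return np.array([M['m10']/M['m00'],M['m01']/M['m00']]),st[i]
E
python3 plan.py .415 .085 .1
python3 - <<'E'
from wr import *
p,d,m,atz,proj=wcam()
c,st=hullc(p,p.min(2)>150,proj([.415,.085,.014])); print(c,st,atz(c,.014))
for z in (.014,.019): print(proj([.4132,.086,z]),proj([.4171,.0834,z]))
cv2.imwrite('pics/w2.png',p[:,:,::-1])
E
```

```text
t 2.73 pos [0.4245 0.082  0.1005] err [-9.5  3.  -0.5] rot [ 0.61 -0.08 -0.49] open 0.645 F [-1.7 -0.  -1.2] tips 0.014 N 1
[5.5, 0.3, -0.95, 0.04, 0.61, -0.08, -0.49]
[298.44895781 241.95381763] [ 268  211   62   62 1982] [0.4142 0.0869 0.014 ]
[296.8 243.5] [303.3 247.5]
[296.4 245.8] [303.1 250. ]
```

View pics/w2.png

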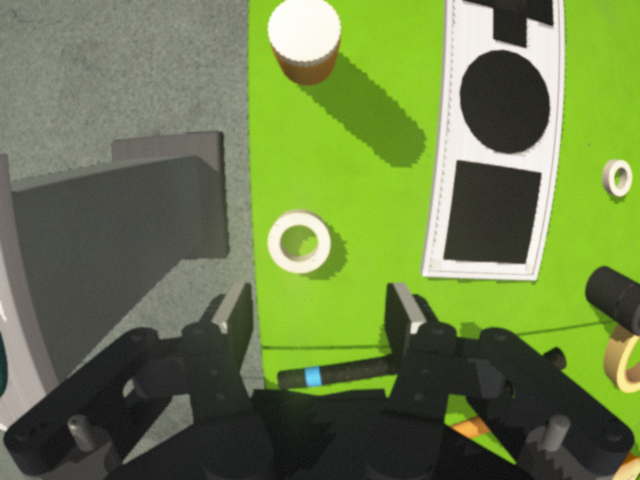

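>>> drive_tool:
  deltas:
    - [5.5,0.45,-1.1,1.5,0.6,0,-0.5]
    - [5.5,0,0,2.5,0,0,0]
    - [5.5,0,0,1.5,0,0,0]
    - [5.5,0,0,0.5,0,0,0]
    - [5.5,0,0,0,0,0,0]

```text
t: 3.2
tool_pos: [0.4198, 0.0889, 0.0475]
eef_rot: [0.004, 0.705, 0.709, 0.005]
wrist_force: [0.5, -0.6, -0.5]
opening: 0.643
```

```bash
python3 plan.py .4137 .0865 .018
```

```text
t 3.2 pos [0.4198 0.0889 0.0475] err [ -6.1  -2.4 -29.5] rot [ 0.7  -0.1   0.32] open 0.643 F [ 0.5 -0.6 -0.5] tips 0.014 N 1
[5.5, -0.24, -0.65, 2.95, 0.7, -0.1, 0.32]
```

>>> drive_tool:
  deltas:
    - [5.5,-0.2,-0.7,1.0,0.7,0,0.3]
    - [5.5,0,-0.2,1.0,0.3,0,0]
    - [5.5,0,0,0.5,0,0,0]
    - [5.5,0,0,0.0,0,0,0]

```text
t: 3.53
tool_pos: [0.4136, 0.0872, 0.0244]
eef_rot: [-0.001, 0.707, 0.707, 0.001]
wrist_force: [-0.5, -0.5, 0.5]
opening: 0.643
```

```bash
python3 plan.py .4137 .0865 .018
```

```text
t 3.53 pos [0.4136 0.0872 0.0244] err [ 0.1 -0.7 -6.4] rot [ 0.04 -0.12  0.05] open 0.643 F [-0.5 -0.5  0.5] tips 0.014 N 1
[5.5, -0.07, 0.01, 0.64, 0.04, -0.12, 0.05]
```

>>> drive_tool:
  deltas:
    - [5.5,-0.1,0,0.5,0,0,0]
    - [5.5,0,0,0.2,0,0,0]
    - [3.2,0,0,0,0,0,0]
    - [3.2,0,0,0,0,0,0]
    - [3.2,0,0,0,0,0,0]
  squeeze: 40

```text
t: 3.95
tool_pos: [0.414, 0.0859, 0.0173]
eef_rot: [-0.0, 0.707, 0.707, 0.001]
wrist_force: [-0.9, -0.1, 0.2]
opening: 0.413
```

```bash
python3 plan.py .4137 .0865 .018
python3 - <<'E'
from h import *
cap('wrist','w3.png')
E
```

```text
t 3.95 pos [0.414  0.0859 0.0173] err [-0.3  0.6  0.7] rot [ 0.06 -0.12  0.02] open 0.413 F [-0.9 -0.1  0.2] tips 0.014 N 1
[5.5, 0.06, -0.03, -0.07, 0.06, -0.12, 0.02]
```

View pics/w3.png

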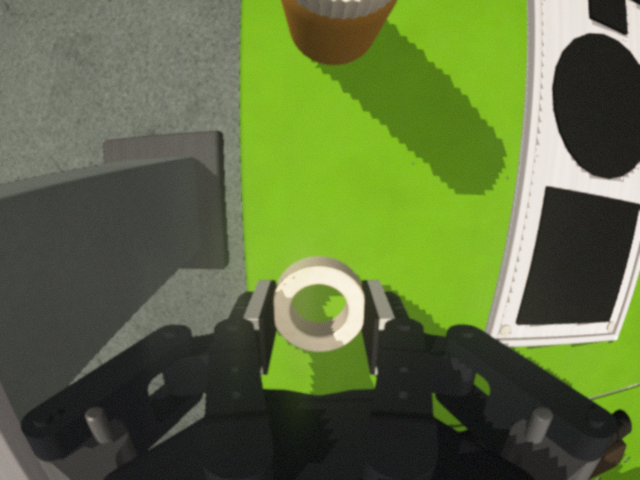

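>>> drive_tool:
  deltas:
    - [2.5,0,0,0,0,0,0]
    - [2.5,0,0,0,0,0,0]
    - [2.5,0,0,0,0,0,0]

```text
t: 4.25
tool_pos: [0.4144, 0.0859, 0.0175]
eef_rot: [-0.0, 0.707, 0.707, 0.001]
wrist_force: [0.6, 0.1, -0.5]
opening: 0.416
```

>>> drive_tool:
  deltas:
    - [2.5,0,0,-1.5,0,0,0]
    - [2.5,0,0,-3,0,0,0]
    - [2.5,1,1,-3,0,0,0]
    - [2.5,2,3,0,0,0,0]
    - [2.5,2,3,0,0,0,0]

```text
t: 4.67
tool_pos: [0.4754, 0.1341, 0.0937]
eef_rot: [-0.005, 0.708, 0.706, -0.005]
wrist_force: [0.4, -1.4, -0.6]
opening: 0.418
```

```bash
python3 plan.py .5475 .1786 .06 0 0 2.5
```

```text
t 4.67 pos [0.4754 0.1341 0.0937] err [ 72.1  44.5 -33.7] rot [-0.77 -0.03 -0.16] open 0.418 F [ 0.4 -1.4 -0.6] tips 0.014 N 3
[2.5, 1.49, 2.41, 1.09, -0.26, -0.01, -0.05]
[2.5, 1.49, 2.41, 1.1, -0.26, -0.01, -0.05]
[2.5, 1.48, 2.41, 1.11, -0.26, -0.01, -0.05]
```

>>> drive_tool:
  deltas:
    - [2.5,1.4,2.3,1.0,-0.3,0,0]
    - [2.5,1.4,2.3,1.0,-0.3,0,0]
    - [2.5,1.3,2,1.0,-0.2,0,0]
    - [2.5,0,0,0,0,0,0]
    - [2.5,0,0,0,0,0,0]

```text
t: 5.08
tool_pos: [0.5535, 0.1816, 0.0652]
eef_rot: [0.004, 0.707, 0.707, 0.007]
wrist_force: [-0.2, 0.5, -0.3]
opening: 0.406
```

```bash
python3 plan.py .5475 .1786 .045 0 0 2.5
python3 - <<'E'
from wr import *
p,d,m,atz,proj=wcam()
print(proj([.5475,.1786,.008]))
cv2.imwrite('pics/w4.png',p[:,:,::-1])
E
```

```text
t 5.08 pos [0.5535 0.1816 0.0652] err [ -6.   -3.  -20.2] rot [ 0.86 -0.21 -0.05] open 0.406 F [-0.2  0.5 -0.3] tips 0.014 N 1
[2.5, -0.3, -0.63, 2.01, 0.86, -0.21, -0.05]
[304.1 271.4]
```

View pics/w4.png

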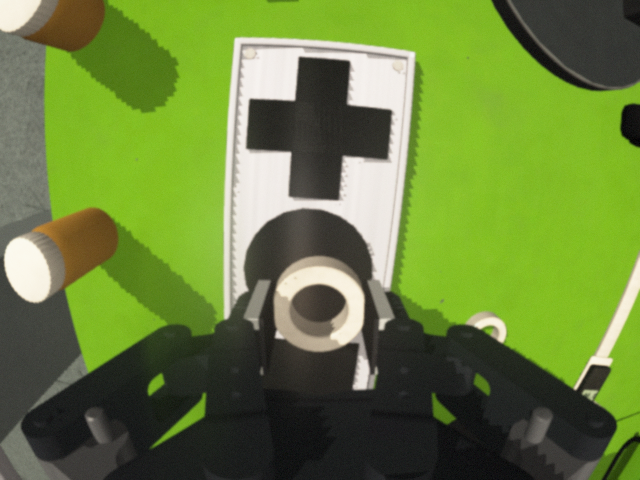

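>>> drive_tool:
  deltas:
    - [2.5,-0.3,-0.6,1.0,0.8,0,0]
    - [2.5,0,0,1.0,0,0,0]
    - [2.5,0,0,0.5,0,0,0]
    - [2.5,0,0,0,0,0,0]
    - [2.5,0,0,0,0,0,0]

```text
t: 5.55
tool_pos: [0.5421, 0.1758, 0.0374]
eef_rot: [-0.003, 0.708, 0.706, -0.001]
wrist_force: [0.4, -0.6, -0.4]
opening: 0.411
```

```bash
python3 plan.py .5475 .1786 .0255 0 0 2.5
```

```text
t 5.55 pos [0.5421 0.1758 0.0374] err [  5.4   2.8 -11.9] rot [-0.32 -0.14 -0.15] open 0.411 F [ 0.4 -0.6 -0.4] tips 0.014 N 1
[2.5, 0.28, 0.55, 1.19, -0.32, -0.14, -0.15]
```

>>> drive_tool:
  deltas:
    - [2.5,0.2,0.4,0.4,0,0,0]
    - [2.5,0,0,0.2,0,0,0]
    - [2.5,0,0,0,0,0,0]
    - [2.5,0,0,0,0,0,0]

```text
t: 5.88
tool_pos: [0.5461, 0.1774, 0.031]
eef_rot: [-0.003, 0.708, 0.706, -0.001]
wrist_force: [-0.0, 0.5, -0.9]
opening: 0.411
```

```bash
python3 plan.py .5475 .1786 .0255 0 0 2.5
```

```text
t 5.88 pos [0.5461 0.1774 0.031 ] err [ 1.4  1.2 -5.5] rot [-0.33 -0.14 -0.2 ] open 0.411 F [-0.   0.5 -0.9] tips 0.014 N 1
[2.5, 0.12, 0.14, 0.55, -0.33, -0.14, -0.2]
```

>>> drive_tool:
  deltas:
    - [2.5,0.1,0.1,0.3,-0.3,0,0]
    - [2.5,0,0,0.2,0,0,0]
    - [2.5,0,0,0,0,0,0]
    - [2.5,0,0,0,0,0,0]

```text
t: 6.22
tool_pos: [0.5478, 0.1789, 0.026]
eef_rot: [-0.0, 0.708, 0.706, 0.002]
wrist_force: [-0.3, -0.1, 0.6]
opening: 0.417
```

>>> drive_tool:
  deltas:
    - [4.2,0,0,0.0,0,0,0]
    - [5.5,0,0,0,0,0,0]
    - [5.5,0,0,0,0,0,0]
    - [5.5,0,0,-0.5,0,0,0]
    - [5.5,0,0,-1.5,0,0,0]

```text
t: 6.63
tool_pos: [0.5461, 0.1785, 0.0448]
eef_rot: [-0.002, 0.708, 0.706, -0.0]
wrist_force: [-0.8, -0.1, 0.0]
opening: 0.64
```

>>> drive_tool:
  deltas:
    - [5.8,0,0,-3,0,0,0]
    - [5.8,0,0,-3,0,0,0]
    - [5.8,0,0,-3,0,0,0]
    - [5.8,0,0,0,0,0,0]
    - [5.8,0,0,0,0,0,0]

```text
t: 7.05
tool_pos: [0.5468, 0.1783, 0.1421]
eef_rot: [-0.001, 0.708, 0.706, 0.001]
wrist_force: [-0.1, 0.1, -0.2]
opening: 0.68
```

```bash
python3 - <<'E'
from wr import *
p,d,m,atz,proj=wcam()
c,st=hullc(p,p.min(2)>120,proj([.5475,.1786,.022]));print(c,st,atz(c,.022))
cv2.imwrite('pics/w5.png',p[:,:,::-1])
E
python3 plan.py .6615 .043 .13
```

```text
[319.75514711 233.33376078] [ 293  206   55   55 1632] [0.5484 0.1799 0.022 ]
t 7.1 pos [0.5475 0.1785 0.1423] err [ 114.  -135.5  -12.3] rot [ 0.04 -0.15 -0.18] open 0.683 F [0.4 1.1 0.7] tips 0.014 N 5
[5.5, -2.7, 2.29, 0.24, 0.01, -0.03, -0.04]
[5.5, -2.7, 2.29, 0.24, 0.01, -0.03, -0.04]
[5.5, -2.71, 2.28, 0.24, 0.01, -0.03, -0.04]
[5.5, -2.71, 2.28, 0.24, 0.01, -0.03, -0.04]
[5.5, -2.71, 2.28, 0.24, 0.01, -0.03, -0.04]
```

View pics/w5.png

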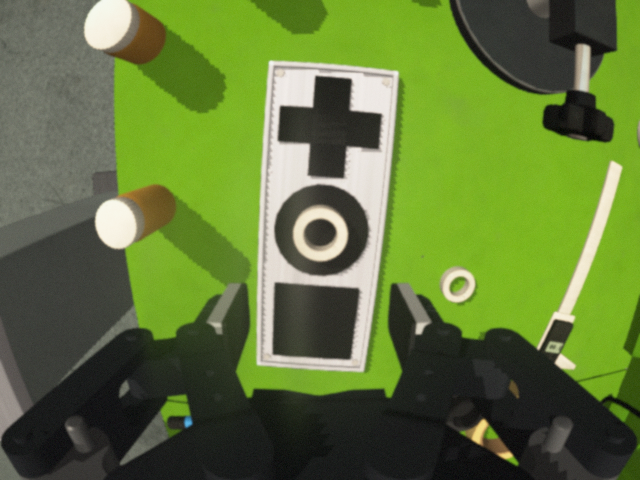

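The ring sits at (320,233), centred on the round pad. Next is the sleeve.

>>> drive_tool:
  deltas:
    - [5.8,-2.7,2.3,0.2,0,0,0]
    - [5.8,-2.7,2.3,0.2,0,0,0]
    - [5.8,-2.7,2.3,0.2,0,0,0]
    - [5.8,-2.6,2.2,0.2,0,0,0]
    - [5.8,-1.5,1.2,0,0,0,0]

```text
t: 7.52
tool_pos: [0.6478, 0.0563, 0.1296]
eef_rot: [-0.004, 0.705, 0.709, -0.001]
wrist_force: [0.8, -0.1, 0.3]
opening: 0.679
```

>>> drive_tool:
  deltas:
    - [5.8,0,0,0,0,0,0]
    - [5.8,0,0,0,0,0,0]

```text
t: 7.68
tool_pos: [0.6496, 0.0521, 0.1268]
eef_rot: [-0.004, 0.707, 0.707, -0.002]
wrist_force: [-0.9, 0.3, -0.1]
opening: 0.68
```

```bash
python3 - <<'E'
from wr import *
p,d,m,atz,proj=wcam()
print('top',proj([.6615,.043,.064]),'foot',proj([.6615,.043,0]))
cv2.imwrite('pics/w6.png',p[:,:,::-1])
b=optics.silhouettes('wrist','sleeve_mid')
for x in b: print(x['confidence'],np.argwhere(x['pixels']).mean(0))
E
python3 plan.py .6615 .043 .13
```

```text
top [339.3 278.2] foot [335.3 245.6]
0.86 [266.61598441 340.09039961]
t 7.78 pos [0.6489 0.0531 0.127 ] err [ 12.6 -10.1   3. ] rot [-0.5  -0.17  0.09] open 0.681 F [ 0.3 -0.2  0.1] tips 0.014 N 1
[5.5, -1.01, 1.26, -0.31, -0.5, -0.17, 0.09]
```

View pics/w6.png

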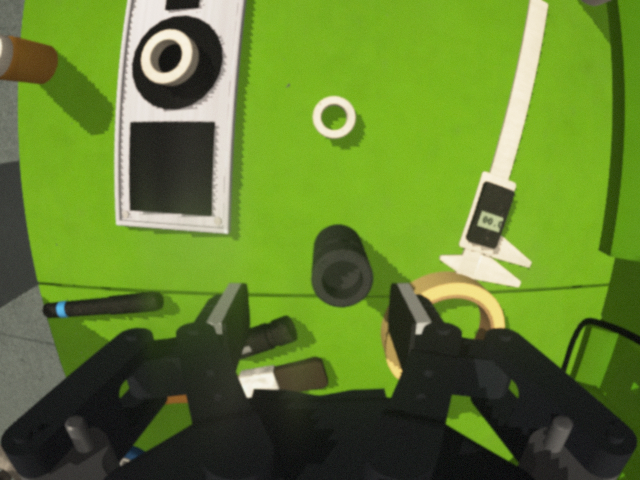

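>>> drive_tool:
  deltas:
    - [5.8,-0.7,0.9,0,-0.5,0,0]
    - [5.8,-0.3,0.4,0,0,0,0]
    - [5.8,0,0,0,0,0,0]
    - [5.8,0,0,0,0,0,0]

```text
t: 8.12
tool_pos: [0.66, 0.046, 0.1263]
eef_rot: [-0.002, 0.705, 0.709, 0.001]
wrist_force: [0.2, -0.4, 0.1]
opening: 0.682
```

```bash
python3 plan.py .6615 .043 .048
python3 - <<'E'
from h import *
z=np.load('pics/top0.npz');m=optics.camera_model('top');P,u,v=unproj(m,z['d'])
k=(P[:,0]>.60)&(P[:,0]<.78)&(P[:,1]>-.03)&(P[:,1]<.1)&(P[:,2]>.012)&(np.hypot(P[:,0]-.6615,P[:,1]-.043)>.024)
Q=P[k];print(Q.min(0),Q.max(0))
k=k&(abs(P[:,1]-.043)<.015);Q=P[k];print(Q.min(0),Q.max(0)) if len(Q) else 0
E
```

```text
t 8.12 pos [0.66   0.046  0.1263] err [  1.5  -3.  -78.3] rot [-0.12 -0.22  0.33] open 0.682 F [ 0.2 -0.4  0.1] tips 0.014 N 2
[5.5, -0.17, 0.08, 3.91, -0.06, -0.11, 0.16]
[5.5, -0.16, 0.08, 3.91, -0.06, -0.11, 0.16]
[ 0.60002793 -0.02988415  0.0120049 ] [0.77997387 0.09278787 0.03031632]
[0.75678344 0.04600724 0.0120049 ] [0.77714081 0.05679607 0.01448736]
```

>>> drive_tool:
  deltas:
    - [5.8,-0.3,0.1,2.5,0,0,0.3]
    - [5.8,0,0,2.5,0,0,0]
    - [5.8,0,0,1.5,0,0,0]
    - [5.8,0,0,0.3,0,0,0]
    - [5.8,0,0,0,0,0,0]

```text
t: 8.53
tool_pos: [0.6625, 0.0457, 0.0591]
eef_rot: [-0.0, 0.706, 0.708, 0.003]
wrist_force: [1.0, -0.2, -0.1]
opening: 0.68
```

```bash
python3 plan.py .6615 .043 .048
```

```text
t 8.53 pos [0.6625 0.0457 0.0591] err [ -1.   -2.7 -11.1] rot [ 0.2  -0.24  0.17] open 0.68 F [ 1.  -0.2 -0.1] tips 0.014 N 1
[5.5, -0.27, -0.1, 1.11, 0.2, -0.24, 0.17]
```

>>> drive_tool:
  deltas:
    - [5.8,-0.3,-0.1,0.8,0.2,-0.2,0]
    - [5.8,0,0,0.3,0,0,0]
    - [5.8,0,0,0,0,0,0]
    - [4,0,0,0,0,0,0]
    - [2,0,0,0,0,0,0]
  squeeze: 60

```text
t: 8.95
tool_pos: [0.6629, 0.0431, 0.0504]
eef_rot: [0.001, 0.706, 0.708, 0.001]
wrist_force: [-4.1, -0.6, 4.6]
opening: 0.407
```

>>> drive_tool:
  deltas:
    - [2,0,0,0,0,0,0]
    - [2,0,0,0,0,0,0]
    - [2,0,0,0,0,0,0]

```text
t: 9.2
tool_pos: [0.663, 0.0431, 0.051]
eef_rot: [0.001, 0.706, 0.708, 0.001]
wrist_force: [0.6, 0.5, -3.9]
opening: 0.391
```

```bash
python3 plan.py .6615 .043 .048;  python3 - <<'E'
from h import *
cap('wrist','w7.png')
E
```

```text
t 9.2 pos [0.663  0.0431 0.051 ] err [-1.5 -0.1 -3. ] rot [ 0.22 -0.02  0.22] open 0.391 F [ 0.6  0.5 -3.9] tips 0.014 N 1
[5.5, -0.01, -0.15, 0.3, 0.22, -0.02, 0.22]
```

View pics/w7.png

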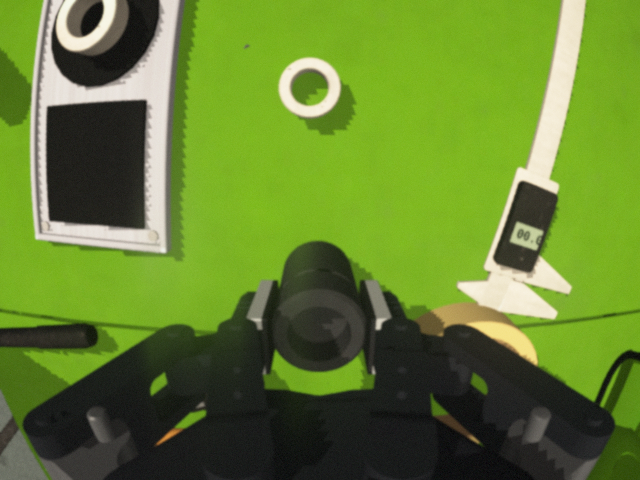

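The sleeve is gripped, with its top at (318,328). Lift it and carry it to the square pad.

>>> drive_tool:
  deltas:
    - [2,0,0,-1,0,0,0]
    - [2,0,0,-2,0,0,0]
    - [2,0,-1,-2,0,0,0]
    - [2,1.2,-2.5,0,0,0,0]
    - [2,1.2,-2.5,0,0,0,0]

```text
t: 9.67
tool_pos: [0.6069, 0.0648, 0.1041]
eef_rot: [0.003, 0.707, 0.707, 0.003]
wrist_force: [-1.8, 0.2, -4.1]
opening: 0.393
```

```bash
python3 plan.py .5422 .1028 .085 0 0 2
```

```text
t 9.67 pos [0.6069 0.0648 0.1041] err [-64.7  38.  -19.1] rot [0.51 0.03 0.06] open 0.393 F [-1.8  0.2 -4.1] tips 0.014 N 2
[2.0, 1.9, -3.24, 0.92, 0.25, 0.02, 0.03]
[2.0, 1.9, -3.24, 0.94, 0.25, 0.02, 0.03]
```

>>> drive_tool:
  deltas:
    - [2,1.6,-2.5,0.5,0.3,0,0]
    - [2,1.2,-2.0,0.5,0.2,0,0]
    - [2,0.5,-0.8,0.3,0,0,0]
    - [2,0,0,0,0,0,0]
    - [2,0,0,0,0,0,0]

```text
t: 10.08
tool_pos: [0.5483, 0.1002, 0.0946]
eef_rot: [0.0, 0.706, 0.708, 0.0]
wrist_force: [-0.1, 0.1, -3.3]
opening: 0.392
```

```bash
python3 plan.py .5422 .1028 .07 0 0 2
```

```text
t 10.08 pos [0.5483 0.1002 0.0946] err [ -6.1   2.6 -24.6] rot [0.06 0.02 0.14] open 0.392 F [-0.1  0.1 -3.3] tips 0.014 N 1
[2.0, 0.27, -0.61, 2.46, 0.06, 0.02, 0.14]
```

>>> drive_tool:
  deltas:
    - [2,0.3,-0.6,1.0,0,0,0]
    - [2,0,0,1.0,0,0,0]
    - [2,0,0,0.5,0,0,0]
    - [2,0,0,0,0,0,0]
    - [2,0,0,0,0,0,0]

```text
t: 10.5
tool_pos: [0.5512, 0.1009, 0.07]
eef_rot: [0.004, 0.707, 0.708, 0.003]
wrist_force: [0.6, 0.2, -3.5]
opening: 0.39
```

```bash
python3 plan.py .5422 .1028 .0592 0 0 2
python3 - <<'E'
from h import *
cap('wrist','w8.png')
E
```

```text
t 10.5 pos [0.5512 0.1009 0.07  ] err [ -9.    1.9 -10.8] rot [0.61 0.05 0.07] open 0.39 F [ 0.6  0.2 -3.5] tips 0.014 N 1
[2.0, 0.2, -0.91, 1.07, 0.61, 0.05, 0.07]
```

View pics/w8.png

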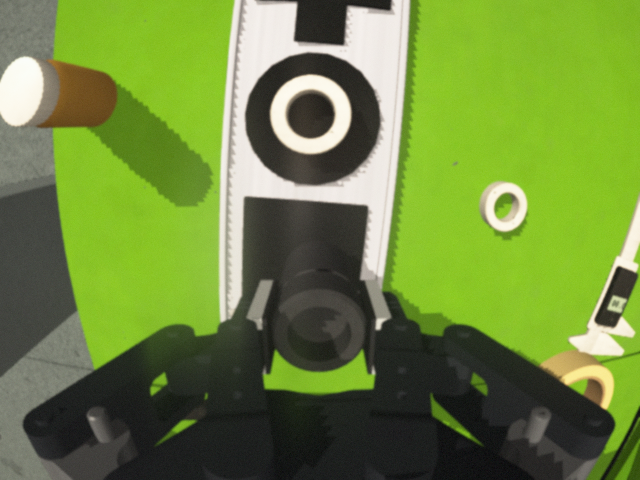

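>>> drive_tool:
  deltas:
    - [2,0.2,-0.8,0.2,0.5,0,0]
    - [2,0,-0.2,0.2,0,0,0]
    - [2,0,0,0,0,0,0]
    - [2,0,0,0,0,0,0]
    - [2,0,0,0,0,0,0]

```text
t: 10.97
tool_pos: [0.5415, 0.1024, 0.0662]
eef_rot: [0.001, 0.707, 0.707, 0.001]
wrist_force: [0.6, 0.7, -2.9]
opening: 0.392
```

```bash
python3 plan.py .5422 .1028 .0592 0 0 2
```

```text
t 10.97 pos [0.5415 0.1024 0.0662] err [ 0.7  0.4 -7. ] rot [0.14 0.06 0.02] open 0.392 F [ 0.6  0.7 -2.9] tips 0.014 N 1
[2.0, 0.04, 0.07, 0.7, 0.14, 0.06, 0.02]
```

>>> drive_tool:
  deltas:
    - [2,0,0.1,0.3,0.1,0,0]
    - [2,0,0,0.3,0,0,0]
    - [2,0,0,0.1,0,0,0]
    - [2,0,0,0,0,0,0]
    - [2,0,0,0,0,0,0]

```text
t: 11.38
tool_pos: [0.5431, 0.1026, 0.0589]
eef_rot: [0.001, 0.707, 0.707, 0.0]
wrist_force: [-0.4, -0.5, -3.4]
opening: 0.388
```

```bash
python3 plan.py .5422 .1028 .0592 0 0 2
```

```text
t 11.38 pos [0.5431 0.1026 0.0589] err [-0.9  0.2  0.3] rot [0.1  0.05 0.04] open 0.388 F [-0.4 -0.5 -3.4] tips 0.014 N 1
[2.0, 0.02, -0.09, -0.03, 0.1, 0.05, 0.04]
```

>>> drive_tool:
  deltas:
    - [2,0,0,0.1,0,0,0]
    - [2,0,0,0.05,0,0,0]
    - [2,0,0,0,0,0,0]

```text
t: 11.63
tool_pos: [0.5433, 0.1026, 0.0589]
eef_rot: [0.001, 0.707, 0.707, 0.0]
wrist_force: [-0.3, -0.2, -4.1]
opening: 0.387
```

>>> drive_tool:
  deltas:
    - [2,0,-0.1,0.2,0,0,0]
    - [2,0,0,0.15,0,0,0]
    - [2,0,0,0,0,0,0]

```text
t: 11.88
tool_pos: [0.5434, 0.1026, 0.0591]
eef_rot: [0.002, 0.707, 0.707, 0.002]
wrist_force: [0.3, -0.2, -3.9]
opening: 0.389
```

>>> drive_tool:
  deltas:
    - [4,0,0,0,0,0,0]
    - [5.5,0,0,0,0,0,0]
    - [5.8,0,0,0,0,0,0]
    - [5.8,0,0,-1,0,0,0]
    - [5.8,0,0,-2.5,0,0,0]

```text
t: 12.3
tool_pos: [0.5413, 0.1024, 0.0918]
eef_rot: [0.001, 0.707, 0.707, -0.0]
wrist_force: [0.0, 0.4, -0.9]
opening: 0.677
```

>>> drive_tool:
  deltas:
    - [5.8,0,0,-3,0,0,0]
    - [5.8,0,0,-2,0,0,0]
    - [5.8,0,0,0,0,0,0]
    - [5.8,0,0,0,0,0,0]

```text
t: 12.63
tool_pos: [0.5437, 0.1027, 0.1491]
eef_rot: [0.002, 0.707, 0.707, 0.002]
wrist_force: [0.2, -0.3, 0.1]
opening: 0.682
```

```bash
python3 - <<'E'
from wr import *
p,d,m,atz,proj=wcam()
print('top',proj([.5422,.1028,.072]))
cv2.imwrite('pics/w9.png',p[:,:,::-1])
E
python3 plan.py .419 .198 .14
```

```text
top [313.6 253.9]
t 12.68 pos [0.544  0.1027 0.1491] err [-125.    95.3   -9.1] rot [0.39 0.05 0.05] open 0.682 F [-0.1  0.1 -0.5] tips 0.014 N 4
[5.5, 2.38, -3.13, 0.2, 0.1, 0.01, 0.01]
[5.5, 2.38, -3.13, 0.21, 0.1, 0.01, 0.01]
[5.5, 2.38, -3.13, 0.22, 0.1, 0.01, 0.01]
[5.5, 2.38, -3.13, 0.22, 0.1, 0.01, 0.01]
```

View pics/w9.png

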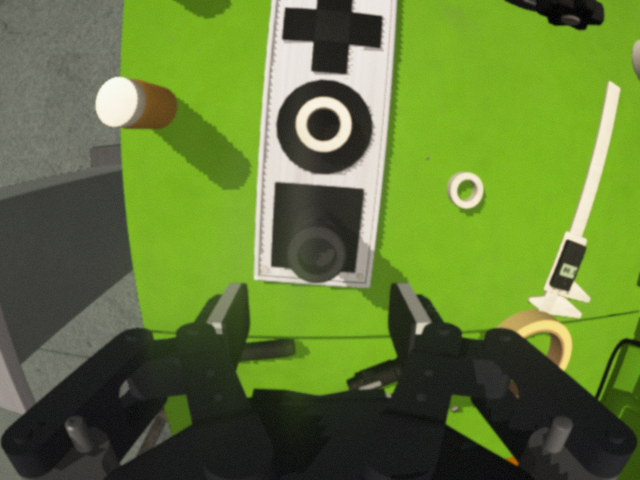

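The sleeve stands on the square pad, with its top at (316,254) against a predicted (314,254). Next is the jar.

>>> drive_tool:
  deltas:
    - [5.8,2.3,-3,0.2,0.1,0,0]
    - [5.8,2.3,-3,0.2,0.1,0,0]
    - [5.8,2.2,-3,0.2,0.1,0,0]
    - [5.8,1.5,-2.0,0,0,0,0]
    - [5.8,0,0,0,0,0,0]

```text
t: 13.1
tool_pos: [0.4304, 0.1858, 0.1378]
eef_rot: [0.001, 0.709, 0.705, -0.001]
wrist_force: [-0.2, 0.5, -0.4]
opening: 0.681
```

>>> drive_tool:
  deltas:
    - [5.8,0,0,0,0,0,0]
    - [5.8,0,0,0,0,0,0]

```text
t: 13.27
tool_pos: [0.4282, 0.1861, 0.1362]
eef_rot: [-0.0, 0.708, 0.706, -0.003]
wrist_force: [0.6, -0.9, 0.2]
opening: 0.677
```

```bash
python3 - <<'E'
from wr import *
p,d,m,atz,proj=wcam()
c,st=hullc(p,p.min(2)>110,proj([.419,.198,.068]));print(proj([.419,.198,.068]),c,st,atz(c,.068))
cv2.imwrite('pics/w10.png',p[:,:,::-1])
E
python3 plan.py .419 .198 .052
```

```text
[300.7 238.1] [303.23352695 235.52020486] [ 274  206   59   60 2708] [0.4204 0.1994 0.068 ]
t 13.32 pos [0.4288 0.1859 0.1363] err [ -9.8  12.1 -84.3] rot [-0.25  0.22 -0.13] open 0.679 F [-0.4  0.3 -0.2] tips 0.014 N 3
[5.5, 0.41, -0.31, 2.81, -0.08, 0.07, -0.04]
[5.5, 0.41, -0.32, 2.81, -0.08, 0.07, -0.04]
[5.5, 0.41, -0.32, 2.81, -0.08, 0.07, -0.04]
```

View pics/w10.png

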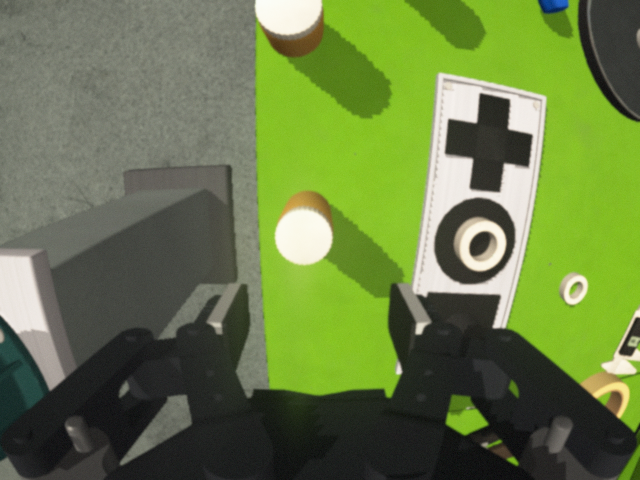

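>>> drive_tool:
  deltas:
    - [5.8,0.9,-0.7,0,-0.2,0.2,0]
    - [5.8,0.4,-0.3,0,0,0,0]
    - [5.8,0,0,1,0,0,0]
    - [5.8,0,0,1,0,0,0]
    - [5.8,0,0,0,0,0,0]

```text
t: 13.73
tool_pos: [0.4226, 0.1995, 0.1159]
eef_rot: [0.001, 0.71, 0.705, 0.002]
wrist_force: [-0.2, -0.6, -0.6]
opening: 0.674
```

```bash
python3 plan.py .4195 .1987 .042
```

```text
t 13.73 pos [0.4226 0.1995 0.1159] err [ -3.1  -0.8 -73.9] rot [ 0.22 -0.07 -0.42] open 0.674 F [-0.2 -0.6 -0.6] tips 0.014 N 2
[5.5, -0.05, -0.17, 3.69, 0.11, -0.03, -0.21]
[5.5, -0.04, -0.16, 3.7, 0.11, -0.03, -0.21]
```

>>> drive_tool:
  deltas:
    - [5.8,-0.1,-0.3,2,0.2,0,-0.4]
    - [5.8,0,0,2.5,0,0,0]
    - [5.8,0,0,1.5,0,0,0]
    - [5.8,0,0,0.3,0,0,0]
    - [5.8,0,0,0,0,0,0]

```text
t: 14.15
tool_pos: [0.4242, 0.1997, 0.053]
eef_rot: [0.001, 0.708, 0.706, 0.003]
wrist_force: [-0.2, 1.0, 0.3]
opening: 0.682
```

```bash
python3 plan.py .4195 .1987 .042
```

```text
t 14.15 pos [0.4242 0.1997 0.053 ] err [ -4.7  -1.  -11. ] rot [ 0.37 -0.18 -0.12] open 0.682 F [-0.2  1.   0.3] tips 0.014 N 1
[5.5, -0.1, -0.48, 1.09, 0.37, -0.18, -0.12]
```

>>> drive_tool:
  deltas:
    - [5.8,-0.1,-0.5,0.7,0.4,-0.2,0]
    - [5.8,0,-0.1,0.3,0,0,0]
    - [5.8,0,0,0,0,0,0]
    - [5.8,0,0,0,0,0,0]

```text
t: 14.48
tool_pos: [0.4196, 0.1992, 0.0443]
eef_rot: [0.001, 0.708, 0.706, 0.001]
wrist_force: [0.5, -0.4, 0.2]
opening: 0.681
```

```bash
python3 plan.py .4195 .1987 .042
```

```text
t 14.48 pos [0.4196 0.1992 0.0443] err [-0.1 -0.5 -2.3] rot [ 0.12 -0.01 -0.15] open 0.681 F [ 0.5 -0.4  0.2] tips 0.014 N 1
[5.5, -0.05, -0.02, 0.23, 0.12, -0.01, -0.15]
```

>>> drive_tool:
  deltas:
    - [4.5,0,0,0,0,0,0]
    - [3.5,0,0,0,0,0,0]
    - [2,0,0,0,0,0,0]
    - [2,0,0,0,0,0,0]
    - [2,0,0,0,0,0,0]
  squeeze: 40

```text
t: 14.9
tool_pos: [0.4207, 0.1996, 0.0461]
eef_rot: [0.001, 0.708, 0.706, 0.002]
wrist_force: [-1.0, 0.5, -1.0]
opening: 0.384
```

>>> drive_tool:
  deltas:
    - [2,0,0,0,0,0,0]
    - [2,0,0,0,0,0,0]

```text
t: 15.07
tool_pos: [0.4208, 0.1996, 0.0461]
eef_rot: [0.002, 0.708, 0.706, 0.002]
wrist_force: [-1.1, -0.6, -1.7]
opening: 0.389
```

>>> drive_tool:
  deltas:
    - [2,0,0,-1,0,0,0]
    - [2,0,0,-2,0,0,0]
    - [2,0.5,1,-2,0,0,0]
    - [2,1.2,2.5,0,0,0,0]
    - [2,1.2,2.5,0,0,0,0]

```text
t: 15.48
tool_pos: [0.4727, 0.2258, 0.096]
eef_rot: [-0.002, 0.708, 0.706, -0.004]
wrist_force: [-0.0, 0.2, -0.7]
opening: 0.382
```

```bash
python3 plan.py .5528 .2544 .085 0 0 2;python3 - <<'E'
from h import *
cap('wrist','w11.png')
E
```

```text
t 15.48 pos [0.4727 0.2258 0.096 ] err [ 80.1  28.6 -11. ] rot [-0.47  0.18 -0.17] open 0.382 F [-0.   0.2 -0.7] tips 0.014 N 3
[2.0, 0.96, 2.67, 0.34, -0.16, 0.06, -0.06]
[2.0, 0.96, 2.67, 0.35, -0.16, 0.06, -0.06]
[2.0, 0.96, 2.67, 0.36, -0.16, 0.06, -0.06]
```

View pics/w11.png

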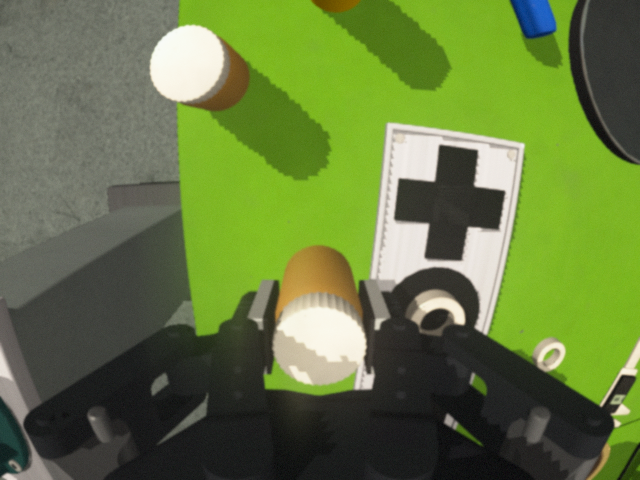

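>>> drive_tool:
  deltas:
    - [2,0.9,2.4,0.2,-0.2,0,0]
    - [2,0.9,2.4,0.2,-0.2,0,0]
    - [2,0.7,2.0,0.2,0,0,0]
    - [2,0.2,0.4,0,0,0,0]
    - [2,0,0,0,0,0,0]

```text
t: 15.95
tool_pos: [0.5562, 0.2571, 0.0903]
eef_rot: [0.003, 0.708, 0.706, 0.003]
wrist_force: [-0.3, 0.1, -1.7]
opening: 0.384
```

>>> drive_tool:
  deltas:
    - [2,0,0,0,0,0,0]
    - [2,0,0,0,0,0,0]

```text
t: 16.12
tool_pos: [0.5542, 0.2565, 0.0895]
eef_rot: [0.002, 0.708, 0.706, 0.002]
wrist_force: [0.3, -0.2, -0.6]
opening: 0.384
```

```bash
python3 plan.py .5528 .2544 .065 0 0 2
```

```text
t 16.12 pos [0.5542 0.2565 0.0895] err [ -1.4  -2.1 -24.5] rot [ 0.32  0.04 -0.16] open 0.384 F [ 0.3 -0.2 -0.6] tips 0.014 N 1
[2.0, -0.2, -0.15, 2.45, 0.32, 0.04, -0.16]
```

>>> drive_tool:
  deltas:
    - [2,-0.2,-0.1,1.0,0.3,0,0]
    - [2,0,0,1.0,0,0,0]
    - [2,0,0,0.4,0,0,0]
    - [2,0,0,0,0,0,0]
    - [2,0,0,0,0,0,0]

```text
t: 16.53
tool_pos: [0.5475, 0.2523, 0.0622]
eef_rot: [-0.001, 0.708, 0.706, -0.003]
wrist_force: [-0.2, 1.4, -0.8]
opening: 0.382
```

```bash
python3 plan.py .5528 .2544 .0545 0 0 2
```

```text
t 16.53 pos [0.5475 0.2523 0.0622] err [ 5.3  2.1 -7.7] rot [-0.35  0.15 -0.16] open 0.382 F [-0.2  1.4 -0.8] tips 0.014 N 1
[2.0, 0.22, 0.54, 0.76, -0.35, 0.15, -0.16]
```

>>> drive_tool:
  deltas:
    - [2,0.2,0.4,0.2,-0.3,0.1,0]
    - [2,0,0.1,0.2,0,0,0]
    - [2,0,0,0,0,0,0]
    - [2,0,0,0,0,0,0]

```text
t: 16.87
tool_pos: [0.5528, 0.2544, 0.0577]
eef_rot: [0.0, 0.708, 0.706, -0.0]
wrist_force: [-0.2, -0.1, -1.4]
opening: 0.384
```

```bash
python3 plan.py .5528 .2544 .0545 0 0 2
```

```text
t 16.87 pos [0.5528 0.2544 0.0577] err [-0.  -0.  -3.2] rot [-0.02  0.05 -0.16] open 0.384 F [-0.2 -0.1 -1.4] tips 0.014 N 1
[2.0, -0.0, -0.0, 0.32, -0.02, 0.05, -0.16]
```

>>> drive_tool:
  deltas:
    - [2,0,0,0.2,0,0,0]
    - [2,0,0,0.2,0,0,0]
    - [2,0,0,0.1,0,0,0]
    - [2,0,0,0,0,0,0]

```text
t: 17.2
tool_pos: [0.5537, 0.2548, 0.0537]
eef_rot: [0.001, 0.708, 0.706, 0.0]
wrist_force: [-0.5, 0.6, -0.5]
opening: 0.385
```

>>> drive_tool:
  deltas:
    - [3.6,0,0,0,0,0,0]
    - [5,0,0,0,0,0,0]
    - [5.8,0,0,0,0,0,0]
    - [5.8,0,0,-1,0,0,0]
    - [5.8,0,0,-2.5,0,0,0]

```text
t: 17.62
tool_pos: [0.5506, 0.2537, 0.0856]
eef_rot: [-0.001, 0.708, 0.706, -0.003]
wrist_force: [0.6, -0.4, 0.5]
opening: 0.677
```

>>> drive_tool:
  deltas:
    - [5.8,0,0,-3,0,0,0]
    - [5.8,0,0,-3,0,0,0]
    - [5.8,-2,-2,-1,0,0,0]
    - [5.8,-2,-3,0,0,0,0]
    - [5.8,0,-3,0,0,0,0]

```text
t: 18.03
tool_pos: [0.4794, 0.2153, 0.167]
eef_rot: [0.003, 0.708, 0.706, 0.004]
wrist_force: [-0.7, -0.1, -0.9]
opening: 0.68
```

>>> drive_tool:
  deltas:
    - [5.8,-3,-3,-1,0,0,0]
    - [5.8,-3,0,0,0,0,0]
    - [5.8,-3,0,0,0,0,0]
    - [5.8,0,0,0,0,0,0]
    - [5.8,0,0,0,0,0,0]

```text
t: 18.45
tool_pos: [0.4427, 0.1248, 0.1804]
eef_rot: [0.003, 0.707, 0.707, 0.005]
wrist_force: [0.4, 0.7, 1.0]
opening: 0.679
```

Run:
```python
from h import *
print(readout.get_state()['tool_pos'])
p,d,m=cap('top','top1.png'); P,u,v=unproj(m,d)
for n,(x,y),z0,z1 in [('sleeve',(.5422,.1028),.064,.08),('ring',(.5475,.1786),.0165,.03),('tall',(.5528,.2544),.068,.085),('short',(.4104,.3303),.052,.066),('small',(.6585,.139),.006,.016)]:
    k=(np.hypot(P[:,0]-x,P[:,1]-y)<.03)&(P[:,2]>z0)&(P[:,2]<z1);Q=P[k]
    if len(Q)<5: print(n,len(Q));continue
    c,r=cv2.minEnclosingCircle(Q[:,:2].astype(np.float32)*1000)
    A=np.c_[Q[:,:2]-Q[:,:2].mean(0),np.ones(len(Q))];g=np.linalg.lstsq(A,Q[:,2],rcond=None)[0]
    print(n,len(Q),'off mm',(np.array(c)-1000*np.array([x,y])).round(1),round(r,1),'z',np.median(Q[:,2]).round(4),'slope',g[:2].round(3))
p,d,m=cap('scene'); cv2.imwrite('pics/sc1.png',cv2.resize(p[180:360,230:460,::-1],None,fx=3,fy=3))
cv2.imwrite('pics/t1.png',cv2.resize(p[180:360,180:460,::-1],None,fx=2,fy=2))
```

```text
[0.44265527 0.12484345 0.18039434]
sleeve 0
ring 158 off mm [-0.2  1.1] 19.1 z 0.0211 slope [0.011 0.001]
tall 306 off mm [-0.1 -0.6] 16.1 z 0.0751 slope [0.025 0.014]
short 432 off mm [0.2 0.4] 19.1 z 0.0571 slope [-0.005  0.013]
small 125 off mm [-1.1 -5.3] 14.3 z 0.0093 slope [-0.005  0.003]
```

View pics/top1.png

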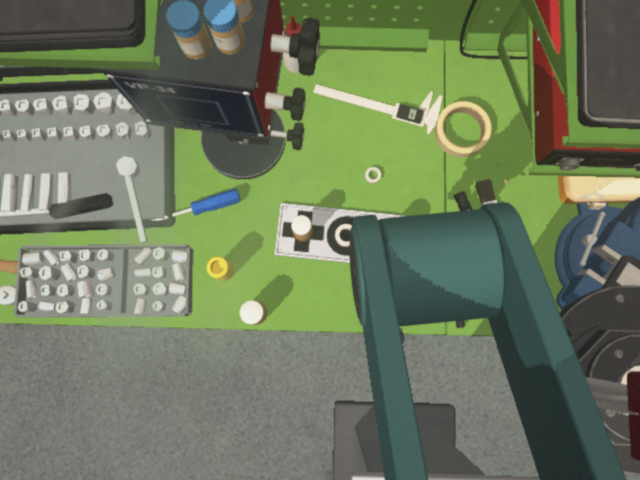

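View pics/sc1.png

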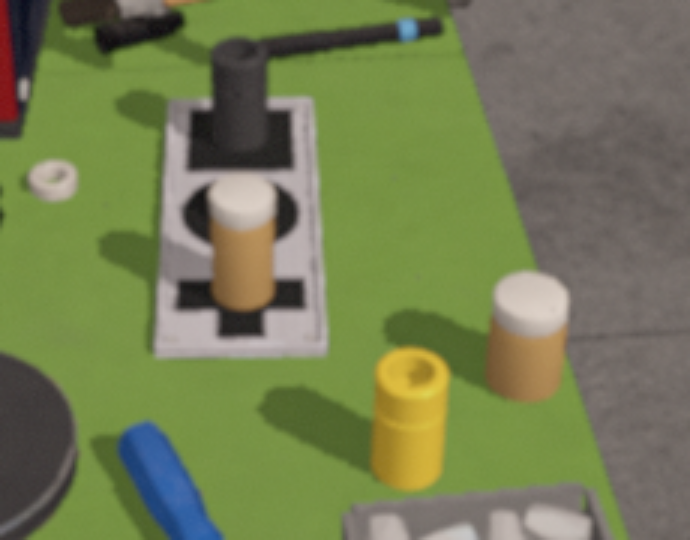

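The scene crop shows the sleeve on the square pad (240,95) and the jar on the plus pad (243,245). The arm hides the sleeve in the top view, so I'll measure it in the scene view before handing in.

Run:
```python
from h import *
p,d,m=cap('scene');P,u,v=unproj(m,d)
for n,x,y,t in (('sleeve',.5422,.1028,.072),('jar',.5528,.2544,.076)):
    k=(np.hypot(P[:,0]-x,P[:,1]-y)<.03)&(P[:,2]>t-.006)&(P[:,2]<t+.006);Q=P[k]
    c,r=cv2.minEnclosingCircle(Q[:,:2].astype(np.float32)*1000);print(n,len(Q),np.round(c,1),round(r,1),np.percentile(Q[:,2],[50,95]))
s=readout.get_state();print(s['t'],abs(s['qvel']).max() if hasattr(s['qvel'],'max') else s['qvel'])
env.job_done()
```

```text
sleeve 166 [542.  103.3] 19.5 [0.070666   0.07318702]
jar 237 [552.2 255. ] 17.5 [0.07587674 0.07775735]
18.6 0.011429592798101993
the job is handed in; nothing more can be done
```

I placed all three parts on their pads and handed the job in at about 18.6 s. My last camera checks showed them within tolerance; the system reports no verdict.

| Part | Pad | Distance from pad middle | Check |
|---|---|---|---|
| Black sleeve | Square | about 0.5 mm | Upright, top at about 72 mm in the scene camera |
| Large ring | Round | about 1 mm | Flat, slope about 0.01 |
| Tall slim jar | Plus-shaped | about 1 mm | Upright, top slope under 0.03 |

- **Parts left alone:** The short jar moved less than 1 mm from its first measured position. The small ring's centre also stayed put: the final top view put it about 5 mm from my reference, but the starting picture gave that same position. I did not touch the yellow sleeve.
- **Sleeve check:** The arm hid the sleeve in the final top view. I confirmed it from the scene camera, and earlier from the wrist camera after release.
- **Measurement disagreement:** One early wrist-camera reading was 4–5 mm off the top camera because the arm was still moving. Repeated at rest, the two agreed to about 1 mm.

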